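# Cover the pin tub, then hold the offcut bin open

### The job

I am about to throw offcuts into the steel bin and no splinters may land among the map pins: before you open the bin, set the loose metal cover on the pin tub so that it sits seated and level on the rim, and let go of it. Then lift the bin's hinged lid by its bar handle and hold it still, open at 50 degrees from shut; the lid falls shut by itself, so finish while still holding it there in the gripper. Leave the other things on the bench where they are.

Things in the scene. Friction and masses are not known exactly. Their poses are not given: they have to be found in the camera images.
- cover_grip (a point): Loose round metal cover, standing on the bench on its plug at the start. Flange 60 mm across and 4 mm thick; on top an upright round knob 16 mm across and 36 mm tall; beneath the flange a central plug 6 mm deep, 27 mm across, tapering to 20 mm at its foot. Weighs about 50 g. This point is on the axis inside the knob, 27 mm above the flange's underside, 23 mm above the flange's top and 13 mm below the knob's top; z points up along the knob.
- cover_seat (a point): Centre of the underside of the cover's flange, the face that rests on the tub's rim; 27 mm below cover_grip on the same axis.
- tub_rim (a point): Low round clear tub of map pins, 52 mm across and 18 mm high, open at the top, loose on the bench, about 0.12 kg; the plug has about 2.5 mm play each way in its mouth. This point is the centre of the mouth, level with the rim's top; z up. Tub and cover stand in front of the bin, either one on the left.
- bin_lid (a joint): Angle of the bin's lid in rad: 0 shut, grows as the front edge rises, stop at 1.25; 50 degrees is 0.873. The lid (0.4 kg, 128 x 188 mm sheet) falls shut from every angle when let go.
- bin_lid_bar (a point): Middle of the round bar handle of the lid: 10 mm thick, 110 mm long, parallel to the hinge, carried by two arms at its ends 42 mm in front of the bin's front wall and so free in front, behind and beneath. It moves with the lid; 162 mm from the hinge line and, when shut, 6 mm above it.
- bin_hinge (a point): Middle of the hinge line along the top of the bin's far wall. The bin (grey steel, 120 deep x 180 wide x 90 mm high) is fixed on the white board; its underside is 90 mm below this point. x points from front to back of the bin, y along the hinge, z up. The lid turns about this y axis; the shut bar is at x = -162, z = +6 mm from here.
- masking_tape: Bystander, not to be moved: white roll of masking tape lying flat, 92 mm across, 24 mm high, left of the work. Origin at the centre of its underside.
- weight_b: Bystander, not to be moved: ground steel block, 25 x 40 x 26 mm, on the white board left of the bin. Origin at the centre of its underside.
- house_block: Bystander, not to be moved: grey model house with a pitched roof, 34 x 40 x 44 mm, on the white board left of the bin. Origin at the centre of its underside.
- glue_bottle: Bystander, not to be moved: glue bottle with a nozzle, 34 mm across, 92 mm tall, right of the bin. Origin at the centre of its underside.
- eraser: Bystander, not to be moved: eraser, 20 x 46 x 12 mm, on the bench right of the bin. Origin at the centre of its underside.
Mind the look-alikes: they are no part of the job. Of the things that look like the part that bears tub_rim, the smaller one is meant.

How it is judged:
By the outcome, as a careful person would: the job done as asked, in the order asked, and still so for the second after the job is handed in, while the arm keeps its last pose, push and grip.
It also fails if it takes over 48 s, if anything falls off the work surface, if the arm or the gripper's body presses on something with over 40 N, if the wrist force passes 120 N, or if a joint passes its speed limit or range.

### The arm

A 6-joint arm with a two-finger parallel gripper is mounted at the origin on a cart in front of the work surface, level with it; the furniture and walls round the work are solid. World frame = base frame: x ahead of the robot, y to its left, z up, the work surface at z = 0. Lengths are in mm, angles in degrees, forces in N, time in s.
With the tool pointing down it reaches from about 300 to 875 mm from the base axis. Payload 4.2 kg.
Tool frame: the origin (TCP) lies on the centre line of the jaws, within the pads' length; the fingertips stand 19 mm ahead of it and the grasp point (between the pads) is the TCP; x points along the fingers, y is the direction in which the jaws open and shut, and the axes are right-handed (so a half turn about x gives the same grasp; the last joint's range is limited). The gripper opens to 85 mm and grips with 20 to 120 N. Pads are 22 mm wide; open, the fingers measure 114 mm over their backs; the gripper's body (76 mm by 85 mm) begins 54 mm behind the grasp point. The pads swing forward as they close: fully open they stand 13 mm farther back than shut.
Start: joints at [65.489, 18.312, 89.639, -0, 72.044, -1.146], TCP at [228.042, 527.86, 250.338] pointing down, gripper open.
Joint ranges: [-177.97, 177.97], [-48.28, 115.42], [12.27, 149.76], [-77.06, 257.06], [2.81, 150.46], [-146.56, 146.56]. Speed limits (degrees/s): [147.25, 147.25, 180, 180, 180, 180].

### API

Orientations are given as [roll, pitch, yaw] about the fixed x, y, z axes, in that order (R = Rz(yaw) Ry(pitch) Rx(roll)).
In Python, from rig import manip, capture, camera_model gives the robot as it stands.
- The arm moves only by the shell command python3 -m crank 'ROWS' [FORCE]. ROWS is JSON, a list of rows, each an object with "gripper": the opening, from -1 (shut) to 1 (fully open); "offset": the shift along the tool's x, y, z in units of 30 mm (1.0 is 30 mm), a list of three; "dr": the turn, a rotation vector about the tool's x, y, z in rad, a list of three. In form: [{"gripper": gripper, "offset": [dx, dy, dz], "dr": [ax, ay, az]}, ...]. A call has 1 to 10 rows; each row is the pose to reach, as a shift and turn from the pose commanded when the call began, along the tool's axes at that moment; what a row does not reach only later rows make up. A row lasts 1/8 s, in which the tool goes at most 62.5 mm and 10.7 degrees, less where a joint would pass 70% of its speed; a pose out of reach is approached as far as the arm can. A call with a gripper value outside its range is refused whole. The fingers move at their own pace and stop on an object; FORCE is the grip in N (left out, the last holds). Time passes only in rows, so rows that repeat a pose let the fingers close. It gives the time, the measured TCP pose, the force and the opening at its end, in the units of the state.
- manip.read_state(): the state, without advancing time (a new reading comes with each control period).
- capture(name): name is "scene" or "top" or "wrist"; returns the picture (480x640x3 uint8, blue, green, red); there is no depth.
- camera_model(name): a dict with "fx", "fy", "cx", "cy" (pixels), "k1" (the pictures are not rectified: a ray, as slopes to the right and down, at radius r is drawn at 1 + k1 r^2 times it, then the intrinsics apply), "pose" (4x4, takes a point from camera to world coordinates); the wrist camera has in their place "tool_from_camera" (4x4, takes a point from camera to tool coordinates, whose origin is the TCP and whose axes are the tool frame's). Camera axes: x right, y down, z forward; pixel columns grow to the right and rows downward; lengths in mm; the calibration is good to about 2 mm. A picture is of the moment at which its call begins: read the wrist's pose just before it. camera_model takes no time and is no camera call.
- manip.sign_off(): hands the job in, once; it reports no verdict.
The state is a dict: "clock": time; "joint_pos": joint angles; "qd": joint speeds; "joint_torque": joint torques, N m; "tool_pos": TCP position; "ee_rot": TCP orientation; "ft_force": force on the tool from outside, world axes, zero at the start; "moment": the same for the moment, N m; "grip_width": finger opening in mm.
Only numpy, scipy, OpenCV 4.12 (cv2) and the standard library are available. Lean on these libraries where they do the work, as an engineer would, in place of code of your own. Each camera call takes 0.05 s, during which the arm holds its last target.

## Working session

There is one attempt and no reset: what is moved stays moved. The work goes in short steps, Python scripts to look and compute and a shell command to move; the robot and the scene stay as the last step left them, time stands still between calls to the robot, and variables do not carry over. Pictures are saved under pics/ and viewed, and the job is handed in when it is done.

```bash
ls; mkdir -p pics
cat > h.py <<'E'
import numpy as np, cv2
from scipy.spatial.transform import Rotation as R
from rig import manip, capture, camera_model
def ray(cm,u,v,pose):
    K=np.array([[cm['fx'],0,cm['cx']],[0,cm['fy'],cm['cy']],[0,0,1.]])
    x=(u-cm['cx'])/cm['fx'];y=(v-cm['cy'])/cm['fy']
    a,b=x,y
    for _ in range(30):
        s=1+cm['k1']*(a*a+b*b);a,b=x/s,y/s
    pose=np.array(pose);d=pose[:3,:3]@np.array([a,b,1.]);return pose[:3,3],d
def atz(cm,u,v,z,pose=None):
    o,d=ray(cm,u,v,cm['pose'] if pose is None else pose);return o+d*(z-o[2])/d[2]
def proj(cm,P,pose=None):
    pose=np.array(cm['pose'] if pose is None else pose)
    p=pose[:3,:3].T@(np.array(P,float)-pose[:3,3]);a,b=p[0]/p[2],p[1]/p[2];s=1+cm['k1']*(a*a+b*b)
    return cm['fx']*a*s+cm['cx'],cm['fy']*b*s+cm['cy']
def toolpose(s):
    T=np.eye(4);T[:3,:3]=R.from_euler('xyz',s['ee_rot'],degrees=True).as_matrix();T[:3,3]=s['tool_pos'];return T
E
python3 - <<'E'
from h import *
s=manip.read_state();print(s)
for n in('scene','top'):
    cv2.imwrite(f'pics/{n}0.png',capture(n));print(n,camera_model(n))
print(camera_model('wrist'))
E
```

```text
pics
{'clock': 0.0, 'joint_pos': array([ 6.54883994e+01,  1.83529494e+01,  8.97073651e+01,  7.17567634e-04,
        7.20430305e+01, -1.14550716e+00]), 'qd': array([ 0.03607951, -0.05929533, -0.08778431,  0.03177274, -0.04078379,
       -0.01597266]), 'joint_torque': array([-1.15295621e-03, -4.15519345e+01, -2.34166038e+01, -1.03656414e-04,
        7.97002082e-03,  3.48711268e-06]), 'tool_pos': array([227.85633531, 527.4445722 , 249.46260567]), 'ee_rot': array([ -91.52372977,   89.89665276, -114.89004501]), 'ft_force': array([0.24808743, 0.55107029, 0.82031927]), 'moment': array([ 0.01289943, -0.02021976,  0.02526227]), 'grip_width': 85.63403164996187}
scene {'fx': 493.0519327441104, 'fy': 493.0519327441104, 'cx': 318.7004425446333, 'cy': 240.65400745710608, 'k1': 0.032004886116360605, 'pose': array([[-6.96713850e-01, -3.49935517e-01,  6.26206791e-01,
        -8.52928563e+01],
       [-7.17246372e-01,  3.54597465e-01, -5.99848547e-01,
         9.41236593e+02],
       [-1.21430292e-02, -8.67067340e-01, -4.98042945e-01,
         6.05396255e+02],
       [ 0.00000000e+00,  0.00000000e+00,
[... 324 characters left out ...]
26e-02,
         3.04474716e+02],
       [-2.38585220e-02, -1.41601628e-01, -9.89636171e-01,
         1.12125995e+03],
       [ 0.00000000e+00,  0.00000000e+00,  0.00000000e+00,
         1.00000000e+00]])}
{'fx': 404.26790091454774, 'fy': 404.26790091454774, 'cx': 323.2419153001348, 'cy': 240.58445236553257, 'k1': -0.011878019266425332, 'tool_from_camera': array([[-1.89752436e-03, -3.16017669e-01,  9.48751407e-01,
        -1.22978078e+02],
       [ 9.99998119e-01, -9.80905275e-04,  1.67329121e-03,
         3.20187476e-01],
       [ 4.01845672e-04,  9.48752797e-01,  3.16018936e-01,
        -8.11636888e+01],
       [ 0.00000000e+00,  0.00000000e+00,  0.00000000e+00,
         1.00000000e+00]])}
```

View pics/scene0.png

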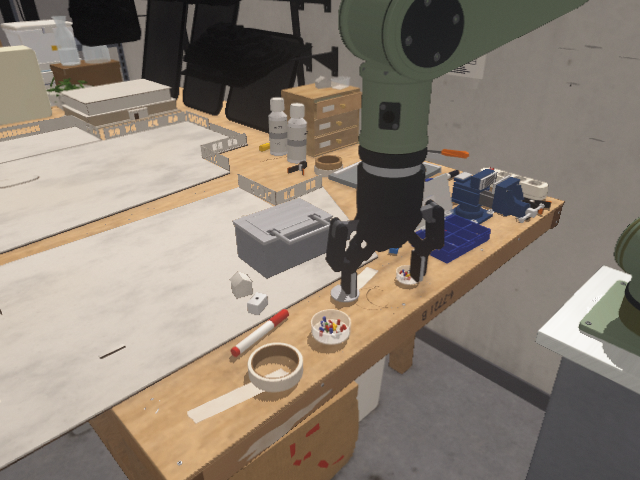

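View pics/top0.png

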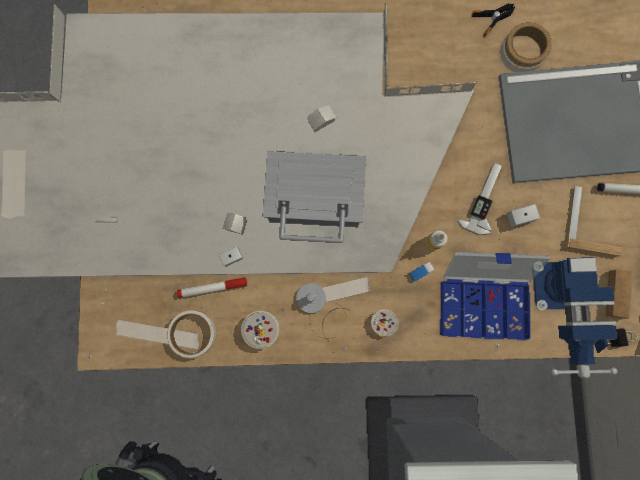

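The top view shows the cover at about (311,298), the small tub at (384,322), a larger look-alike tub at (259,330), and the bin bar running (281,238)-(343,240). I'll zoom in to measure.

Run:
```python
import cv2
i=cv2.imread('pics/top0.png')
cv2.imwrite('pics/topz1.png',cv2.resize(i[270:350,280:420],None,fx=5.5,fy=5.5,interpolation=cv2.INTER_CUBIC))
cv2.imwrite('pics/topz2.png',cv2.resize(i[140:255,250:380],None,fx=5,fy=5,interpolation=cv2.INTER_CUBIC))
```

```text
(no output)
```

View pics/topz1.png

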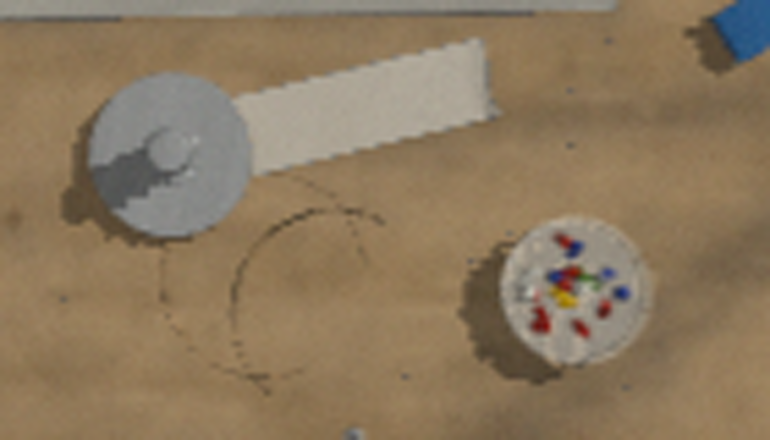

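View pics/topz2.png

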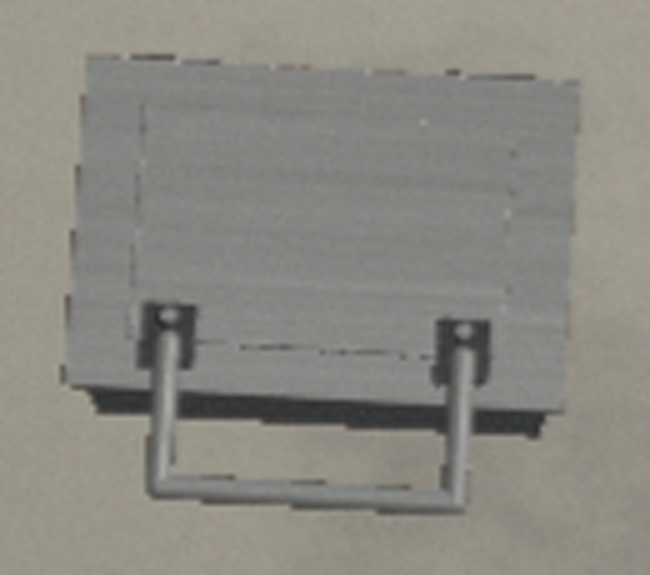

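Run:
```python
from h import *
c=camera_model('top')
def z1(x,y):return (x+.5)/5.5-.5+280,(y+.5)/5.5-.5+270
def z2(x,y):return (x+.5)/5-.5+250,(y+.5)/5-.5+140
print('cover',atz(c,*z1(170,154),10), 'knobtop',atz(c,*z1(169,150),46))
print('flange w',atz(c,*z1(252,154),10)-atz(c,*z1(88,154),10))
print('tub',atz(c,*z1(577,290),18),atz(c,*z1(652,290),18)-atz(c,*z1(501,290),18))
for t in(0,5,12):
  a=atz(c,*z2(155,490),96+t);b=atz(c,*z2(462,506),96+t);print('bar',t,a,b,np.linalg.norm(a-b),np.degrees(np.arctan2(*(a-b)[[0,1]])))
  l=[atz(c,*z2(*p),92+t) for p in((88,57),(580,80),(565,410),(68,385))]
  print(np.round(l,1).tolist(),[round(np.linalg.norm(l[i]-l[(i+1)%4]),1) for i in range(4)])
```

```text
cover [473.7967923 330.3988912  10.       ] knobtop [473.94083958 329.86895797  46.        ]
flange w [ -1.76219291 -59.30830174   0.        ]
tub [421.26066444 186.95694117  18.        ] [ -1.46592207 -53.44017415   0.        ]
bar 0 [583.76950991 380.98848761  96.        ] [574.06485253 266.7799159   96.        ] 114.6201475551137 4.856933211483874
[[752.8, 403.4, 92.0], [736.9, 215.8, 92.0], [609.7, 226.8, 92.0], [625.4, 413.3, 92.0]] [np.float64(188.3), np.float64(127.7), np.float64(187.2), np.float64(127.8)]
bar 5 [583.04386963 380.61534433 101.        ] [573.38654004 266.96374635 101.        ] 114.0611666474427 4.856933211483877
[[751.2, 402.9, 97.0], [735.5, 216.2, 97.0], [608.8, 227.1, 97.0], [624.5, 412.7, 97.0]] [np.float64(187.4), np.float64(127.1), np.float64(186.3), np.float64(127.1)]
bar 12 [582.02797324 380.09294374 108.        ] [572.43690255 267.22110898 108.        ] 113.27859337670324 4.856933211483804
[[749.1, 402.2, 104.0], [733.4, 216.8, 104.0], [607.6, 227.7, 104.0], [623.2, 412.0, 104.0]] [np.float64(186.1), np.float64(126.2), np.float64(185.0), np.float64(126.3)]
```

```bash
cat >> h.py <<'E'
def delta(target,Rt=None):
    s=manip.read_state();T=toolpose(s)
    d=T[:3,:3].T@(np.array(target,float)-T[:3,3])/30
    rv=None if Rt is None else R.from_matrix(T[:3,:3].T@Rt).as_rotvec()
    print('offset',d.round(3),'dr',None if rv is None else rv.round(4)); return d,rv
E
python3 - <<'E'
from h import *
s=manip.read_state();T=toolpose(s);print(T.round(3))
b=np.radians(-4.86);bx=np.array([np.cos(b),np.sin(b),0])
Rs={}
for sg in(1,-1):
    x=np.array([0,0,-1.]);y=sg*bx;Rt=np.c_[x,y,np.cross(x,y)];print(sg,Rt.round(2).tolist());delta([474,330.1,130],Rt)
x=np.array([0,0,-1.]);y=T[:3,1].copy();y[2]=0;y/=np.linalg.norm(y);delta([474,330.1,130],np.c_[x,y,np.cross(x,y)])
E
```

```text
[[-1.00000e-03  3.97000e-01  9.18000e-01  2.27882e+02]
 [-1.00000e-03  9.18000e-01 -3.97000e-01  5.27482e+02]
 [-1.00000e+00 -2.00000e-03 -0.00000e+00  2.49547e+02]
 [ 0.00000e+00  0.00000e+00  0.00000e+00  1.00000e+00]]
1 [[0.0, 1.0, -0.08], [0.0, -0.08, -1.0], [-1.0, 0.0, -0.0]]
offset [ 3.989 -2.779 10.141] dr [1.2478e+00 1.0000e-03 1.4000e-03]
-1 [[0.0, -1.0, 0.08], [0.0, 0.08, 1.0], [-1.0, -0.0, 0.0]]
offset [ 3.989 -2.779 10.141] dr [-1.8938e+00 -1.6000e-03  1.1000e-03]
offset [ 3.989 -2.779 10.141] dr [-0.     -0.      0.0016]
```

```bash
python3 -m crank '[{"gripper":1,"offset":[1,-1.4,5],"dr":[0.6,0,0]},{"gripper":1,"offset":[1,-1.4,5],"dr":[0.6,0,0]},{"gripper":1,"offset":[2,-2.78,10.14],"dr":[1.248,0,0]},{"gripper":1,"offset":[2,-2.78,10.14],"dr":[1.248,0,0]},{"gripper":1,"offset":[2.3,-2.78,10.14],"dr":[1.248,0,0]},{"gripper":1,"offset":[2.3,-2.78,10.14],"dr":[1.248,0,0]},{"gripper":1,"offset":[2.3,-2.78,10.14],"dr":[1.248,0,0]},{"gripper":1,"offset":[2.3,-2.78,10.14],"dr":[1.248,0,0]},{"gripper":1,"offset":[2.3,-2.78,10.14],"dr":[1.248,0,0]},{"gripper":1,"offset":[2.3,-2.78,10.14],"dr":[1.248,0,0]}]' 30
python3 - <<'E'
from h import *
s=manip.read_state();T=toolpose(s);print(s['joint_pos'].round(1),T.round(3))
np.save('T1.npy',T)
cv2.imwrite('pics/wrist1.png',capture('wrist'));cv2.imwrite('pics/scene1.png',capture('scene'))
cm=camera_model('wrist');P=T@np.array(cm['tool_from_camera'])
for p in([474,330,10],[474,330,46],[421.3,187,18],[579,324,98]):print(p,proj(cm,p,P))
c=camera_model('scene')
print([proj(c,p) for p in([474,330,10],[421.3,187,18],[583.5,381,98],[573.7,267,98])])
E
```

```text
clock: 1.35
tool_pos: [474.0, 330.9, 181.4]
ee_rot: [151.1, 90.0, 56.3]
ft_force: [0.0, 0.1, 0.0]
grip_width: 85.3
[33.8 21.5 95.3  0.  63.2 38.6] [[ 0.00000e+00  9.97000e-01 -8.30000e-02  4.73965e+02]
 [ 0.00000e+00 -8.30000e-02 -9.97000e-01  3.30911e+02]
 [-1.00000e+00  0.00000e+00 -0.00000e+00  1.81368e+02]
 [ 0.00000e+00  0.00000e+00  0.00000e+00  1.00000e+00]]
[474, 330, 10] (np.float64(322.94243186910825), np.float64(221.72680644870735))
[474, 330, 46] (np.float64(322.9626790940612), np.float64(236.20013166259668))
[421.3, 187, 18] (np.float64(275.41172128530343), np.float64(390.5526709360205))
[579, 324, 98] (np.float64(514.8083996667781), np.float64(260.0542824874544))
[(np.float64(345.94308128062494), np.float64(291.17196777410237)), (np.float64(409.3958159804604), np.float64(270.6696518088826)), (np.float64(290.33062125780305), np.float64(244.20407180977392)), (np.float64(332.81583104514493), np.float64(226.946404206333))]
```

View pics/wrist1.png

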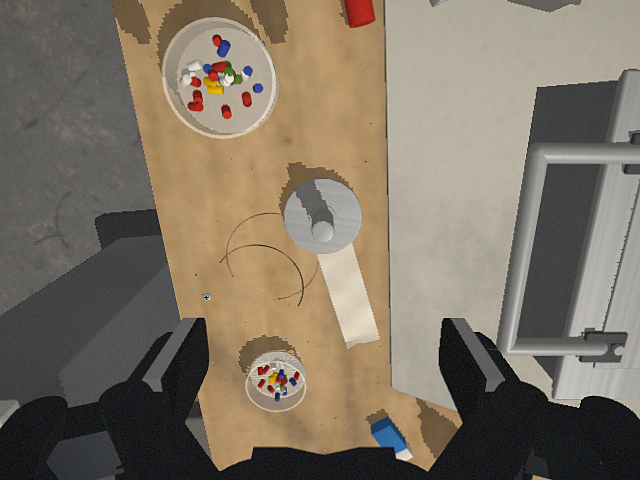

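View pics/scene1.png

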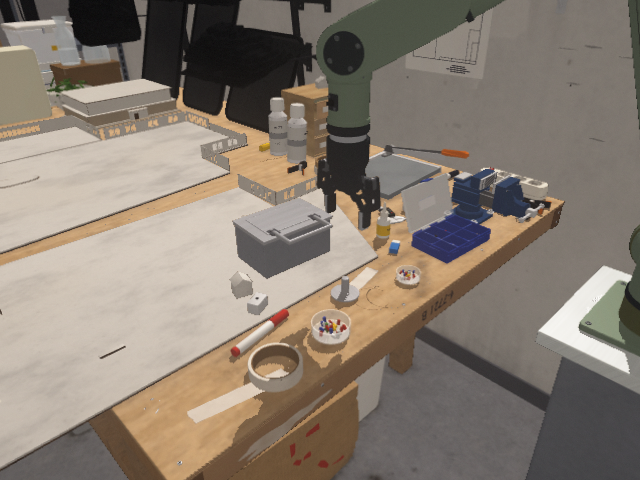

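Run:
```python
from h import *
s=manip.read_state();T=toolpose(s);print(s['qd'].round(2),T.round(3)[:3,3])
np.save('T2.npy',T)
i=capture('wrist');cv2.imwrite('pics/wrist2.png',i)
cv2.imwrite('pics/w2a.png',cv2.resize(i[165:265,270:380],None,fx=6,fy=6,interpolation=cv2.INTER_CUBIC))
cv2.imwrite('pics/w2b.png',cv2.resize(i[330:425,225:325],None,fx=6,fy=6,interpolation=cv2.INTER_CUBIC))
j=cv2.imread('pics/scene1.png')
cv2.imwrite('pics/s1.png',cv2.resize(j[195:320,230:430],None,fx=4,fy=4,interpolation=cv2.INTER_CUBIC))
```

```text
[-0.2  -0.03 -0.06 -0.06 -0.04  0.1 ] [474.038 330.895 181.431]
```

View pics/w2a.png

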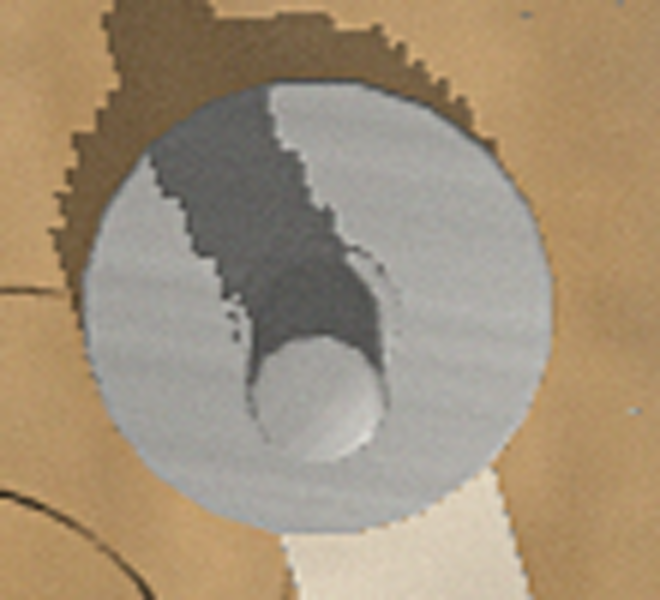

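View pics/w2b.png

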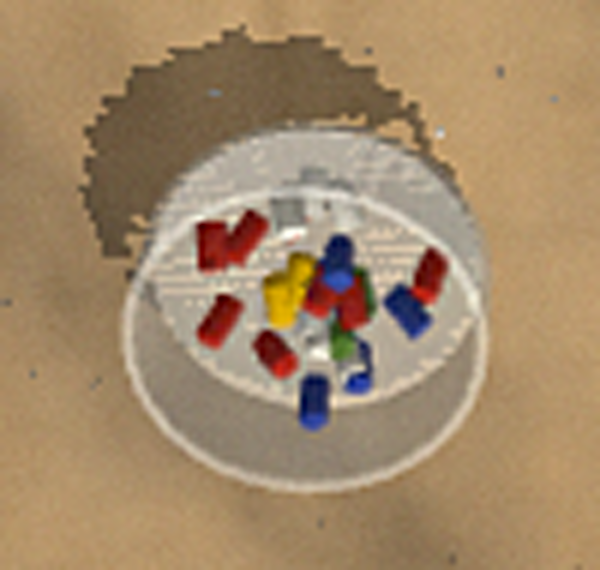

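View pics/s1.png

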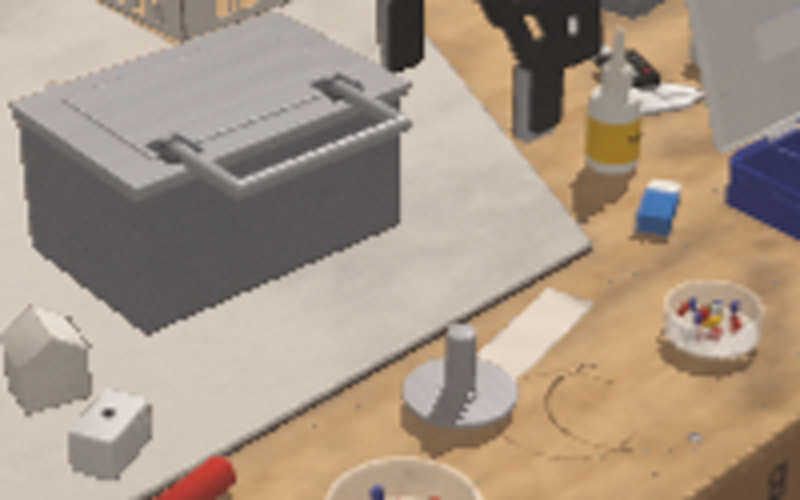

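Run:
```python
from h import *
T=np.load('T2.npy');cm=camera_model('wrist');P=T@np.array(cm['tool_from_camera']);c=camera_model('scene')
print('W cover',atz(cm,322.5,215.7,10,P),'knob',atz(cm,322.8,231.1,46,P),'tub',atz(cm,275.3,386.2,18,P))
print('flange w',atz(cm,270+551/6,215.7,10,P)-atz(cm,270+84/6,215.7,10,P))
print('S cover',atz(c,344.6,291.9,10),'knob',atz(c,230+(460+.5)/4-.5,195+(330+.5)/4-.5,46),'tub',atz(c,407.9,272.4,18))
for z in(92,96,100,104):
  print(z,'W bar',atz(cm,540,150,z,P)[:2],atz(cm,507,348,z,P)[:2],'S',atz(c,289.1,241.6,z)[:2],atz(c,331,225.2,z)[:2])
```

```text
W cover [474.15757833 334.69400347  10.        ] knob [474.2810064  333.54940973  46.        ] tub [421.77398484 191.41465433  18.        ]
flange w [58.31046305 -4.94591277  0.        ]
S cover [474.21188656 333.79845334  10.        ] knob [475.00221363 333.60652024  46.        ] tub [419.49433697 194.68154375  18.        ]
92 W bar [591.17185305 381.73957591] [580.99618954 263.87301512] S [601.34957783 369.05346104] [590.04811758 256.02543463]
96 W bar [589.09534149 382.30971697] [579.11128904 266.66262191] S [595.99977305 373.51148445] [584.78636535 261.36408797]
100 W bar [587.01882993 382.87985804] [577.22638854 269.45222871] S [590.64996828 377.96950787] [579.52461311 266.70274131]
104 W bar [584.94231836 383.44999911] [575.34148804 272.24183551] S [585.30016351 382.42753129] [574.26286087 272.04139465]
```

```bash
python3 -m crank '[{"gripper":0.2,"offset":[1.5,0,-0.1],"dr":[0,0,0]},{"gripper":0.2,"offset":[3.3,0,-0.1],"dr":[0,0,0]},{"gripper":0.2,"offset":[3.3,0,-0.1],"dr":[0,0,0]},{"gripper":0.2,"offset":[3.3,0,-0.1],"dr":[0,0,0]},{"gripper":0.2,"offset":[3.3,0,-0.1],"dr":[0,0,0]},{"gripper":0.2,"offset":[3.3,0,-0.1],"dr":[0,0,0]}]' 30
python3 - <<'E'
from h import *
s=manip.read_state();T=toolpose(s);print(s['qd'].round(2),T.round(3))
np.save('T3.npy',T)
i=capture('wrist');cv2.imwrite('pics/wrist3.png',i)
cm=camera_model('wrist');P=T@np.array(cm['tool_from_camera'])
for p in([474.2,333.8,10],[474.2,333.8,46],[421.8,191.4,18],[580,327.5,104]):print(p,proj(cm,p,P))
E
```

```text
clock: 2.25
tool_pos: [475.3, 334.2, 84.1]
ee_rot: [129.7, 89.8, 34.8]
ft_force: [0.3, 0.4, -0.0]
grip_width: 51.2
[-0.1   0.41  0.6  -0.1  -0.12 -0.03] [[ 3.00000e-03  9.96000e-01 -8.50000e-02  4.75300e+02]
 [ 2.00000e-03 -8.50000e-02 -9.96000e-01  3.34202e+02]
 [-1.00000e+00  3.00000e-03 -2.00000e-03  8.41140e+01]
 [ 0.00000e+00  0.00000e+00  0.00000e+00  1.00000e+00]]
[474.2, 333.8, 10] (np.float64(320.4233310192219), np.float64(271.0594797243931))
[474.2, 333.8, 46] (np.float64(320.1835873435725), np.float64(302.2837417434953))
[421.8, 191.4, 18] (np.float64(256.6551518933171), np.float64(493.40534655643773))
[580, 327.5, 104] (np.float64(664.0031143852136), np.float64(379.2144799878131))
```

View pics/wrist3.png

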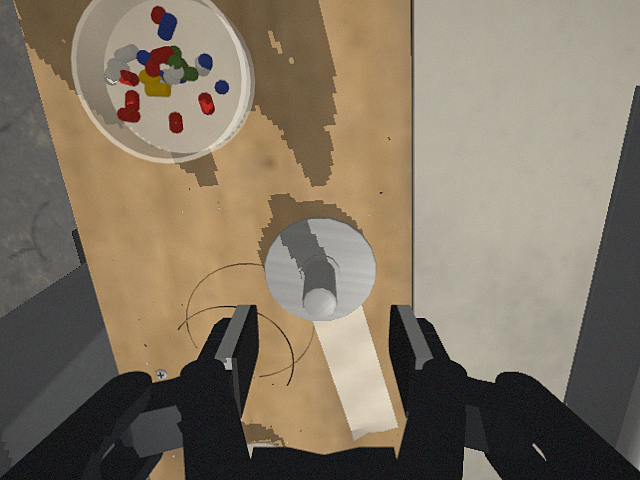

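```bash
python3 -m crank '[{"gripper":0.2,"offset":[0.8,-0.037,0.01],"dr":[0,0,0]},{"gripper":0.2,"offset":[1.66,-0.037,0.01],"dr":[0,0,0]},{"gripper":0.2,"offset":[1.66,-0.037,0.01],"dr":[0,0,0]},{"gripper":0.2,"offset":[1.66,-0.037,0.01],"dr":[0,0,0]},{"gripper":0.2,"offset":[1.66,-0.037,0.01],"dr":[0,0,0]}]' 30
python3 - <<'E'
from h import *
s=manip.read_state();T=toolpose(s);print(s['qd'].round(2),T.round(3))
E
```

```text
clock: 2.92
tool_pos: [474.1, 333.9, 33.8]
ee_rot: [129.7, 89.9, 34.8]
ft_force: [-0.4, 0.2, 0.8]
grip_width: 50.9
[ 0.03  0.09  0.33  0.02 -0.2  -0.08] [[ 2.00000e-03  9.96000e-01 -8.50000e-02  4.74101e+02]
 [ 1.00000e-03 -8.50000e-02 -9.96000e-01  3.33939e+02]
 [-1.00000e+00  2.00000e-03 -2.00000e-03  3.38160e+01]
 [ 0.00000e+00  0.00000e+00  0.00000e+00  1.00000e+00]]
```

```bash
python3 -m crank '[{"gripper":-1,"offset":[0,0,0],"dr":[0,0,0]},{"gripper":-1,"offset":[0,0,0],"dr":[0,0,0]},{"gripper":-1,"offset":[0,0,0],"dr":[0,0,0]},{"gripper":-1,"offset":[0,0,0],"dr":[0,0,0]},{"gripper":-1,"offset":[0,0,0],"dr":[0,0,0]},{"gripper":-1,"offset":[0,0,0],"dr":[0,0,0]}]' 30
python3 -m crank '[{"gripper":-1,"offset":[-1,0,0],"dr":[0,0,0]},{"gripper":-1,"offset":[-2,0,0],"dr":[0,0,0]},{"gripper":-1,"offset":[-2,0,0],"dr":[0,0,0]},{"gripper":-1,"offset":[-2,0,0],"dr":[0,0,0]},{"gripper":-1,"offset":[-2,0,0],"dr":[0,0,0]}]'
python3 - <<'E'
from h import *
s=manip.read_state();T=toolpose(s);print(T.round(3))
np.save('T4.npy',T)
i=capture('wrist');cv2.imwrite('pics/wrist4.png',i)
cv2.imwrite('pics/scene4.png',capture('scene'))
cm=camera_model('wrist');P=T@np.array(cm['tool_from_camera'])
t=T[:3,3]
print(proj(cm,t-[0,0,23],P),proj(cm,t+[0,0,13],P),proj(cm,[421.8,191.4,18],P))
delta([421.8,191.4,95],None)
E
```

```text
clock: 3.68
tool_pos: [473.6, 333.6, 33.0]
ee_rot: [131.6, 90.0, 36.7]
ft_force: [-0.3, -0.3, 5.6]
grip_width: 15.0
clock: 4.3
tool_pos: [472.6, 332.9, 91.0]
ee_rot: [-52.2, 89.8, -147.0]
ft_force: [0.3, 0.1, -0.5]
grip_width: 15.1
[[-2.00000e-03  9.96000e-01 -8.50000e-02  4.72561e+02]
 [-2.00000e-03 -8.50000e-02 -9.96000e-01  3.32899e+02]
 [-1.00000e+00 -2.00000e-03  2.00000e-03  9.10190e+01]
 [ 0.00000e+00  0.00000e+00  0.00000e+00  1.00000e+00]]
(np.float64(322.9369613966978), np.float64(317.9752504910654)) (np.float64(322.71842400100564), np.float64(373.52635394536406)) (np.float64(262.98178376866895), np.float64(480.4869388902107))
offset [-0.113 -1.294  4.851] dr None
```

View pics/wrist4.png

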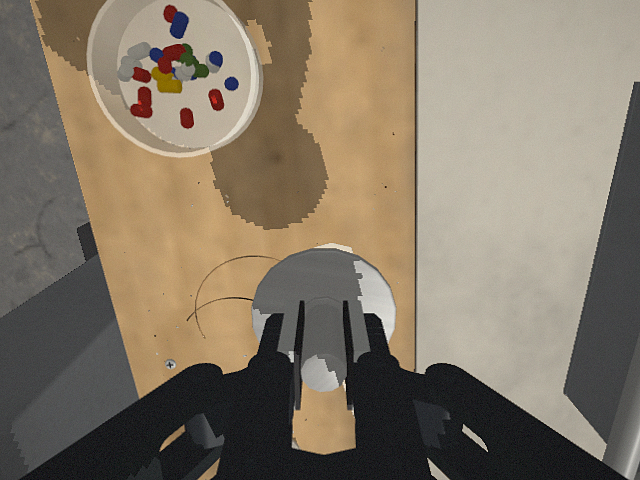

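View pics/scene4.png

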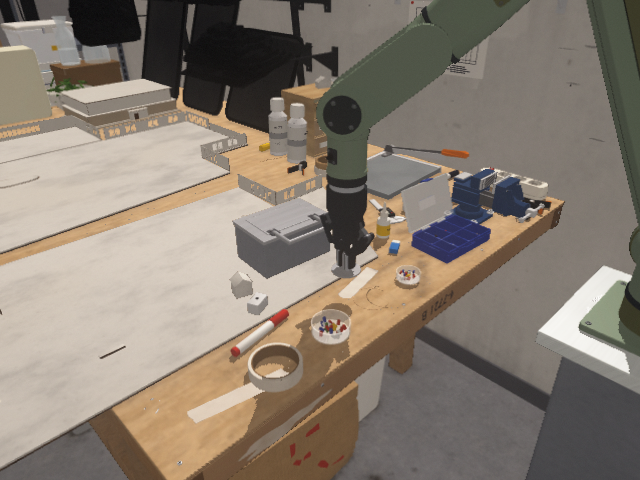

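```bash
python3 -m crank '[{"gripper":-1,"offset":[-1.3,0,1],"dr":[0,0,0]},{"gripper":-1,"offset":[-1.3,0,1.9],"dr":[0,0,0]},{"gripper":-1,"offset":[-1.3,0,1.9],"dr":[0,0,0]},{"gripper":-1,"offset":[-1.3,0,1.9],"dr":[0,0,0]},{"gripper":-1,"offset":[-1.3,0,1.9],"dr":[0,0,0]},{"gripper":-1,"offset":[-1.3,0,1.9],"dr":[0,0,0]}]'
python3 - <<'E'
from h import *
s=manip.read_state();T=toolpose(s);print(s['qd'].round(2),T.round(3))
np.save('T5.npy',T)
i=capture('wrist');cv2.imwrite('pics/wrist5.png',i)
cm=camera_model('wrist');P=T@np.array(cm['tool_from_camera'])
t=T[:3,3]
print(proj(cm,t-[0,0,23],P),proj(cm,t+[0,0,13],P),proj(cm,[421.8,191.4,18],P))
E
```

```text
clock: 5.15
tool_pos: [468.4, 277.2, 131.1]
ee_rot: [-74.6, 90.0, -169.5]
ft_force: [0.2, 0.1, 0.0]
grip_width: 15.0
[-0.11 -0.15  0.1  -0.05  0.09 -0.06] [[-0.00000e+00  9.96000e-01 -8.40000e-02  4.68441e+02]
 [-0.00000e+00 -8.40000e-02 -9.96000e-01  2.77248e+02]
 [-1.00000e+00 -0.00000e+00  0.00000e+00  1.31134e+02]
 [ 0.00000e+00  0.00000e+00  0.00000e+00  1.00000e+00]]
(np.float64(322.83245215880936), np.float64(318.0567832891893)) (np.float64(322.7955000926466), np.float64(373.4682506919304)) (np.float64(265.9345941331033), np.float64(368.6304587763075))
```

View pics/wrist5.png

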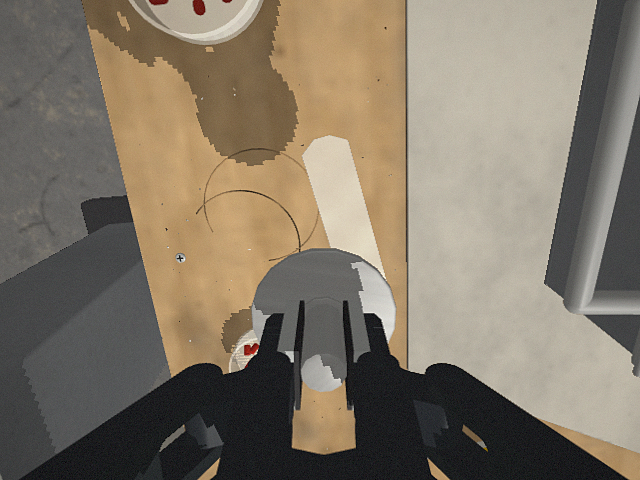

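Run:
```python
from h import *
delta([421.7,190.8,72])
```

```text
offset [ 1.974 -1.31   2.999] dr None
```

```bash
python3 -m crank '[{"gripper":-1,"offset":[0,-0.7,1.5],"dr":[0,0,0]},{"gripper":-1,"offset":[0.5,-1.31,3],"dr":[0,0,0]},{"gripper":-1,"offset":[1.97,-1.31,3],"dr":[0,0,0]},{"gripper":-1,"offset":[1.97,-1.31,3],"dr":[0,0,0]},{"gripper":-1,"offset":[1.97,-1.31,3],"dr":[0,0,0]},{"gripper":-1,"offset":[1.97,-1.31,3],"dr":[0,0,0]},{"gripper":-1,"offset":[1.97,-1.31,3],"dr":[0,0,0]}]'
python3 - <<'E'
from h import *
s=manip.read_state();T=toolpose(s);print(s['qd'].round(2),T.round(3))
np.save('T6.npy',T)
cv2.imwrite('pics/wrist6.png',capture('wrist'))
a=capture('scene');b=capture('top')
c=camera_model('scene');u,v=map(int,proj(c,[421.7,191,30]));print(u,v)
cv2.imwrite('pics/s6.png',cv2.resize(a[v-50:v+50,u-60:u+60],None,fx=6,fy=6,interpolation=cv2.INTER_CUBIC))
cv2.imwrite('pics/t6.png',b)
E
```

```text
clock: 6.08
tool_pos: [422.4, 190.9, 73.3]
ee_rot: [119.4, 89.9, 24.5]
ft_force: [-0.3, -0.0, -0.8]
grip_width: 14.9
[-0.28  0.27  0.43 -0.07 -0.18 -0.04] [[ 2.00000e-03  9.96000e-01 -8.40000e-02  4.22442e+02]
 [ 1.00000e-03 -8.40000e-02 -9.96000e-01  1.90886e+02]
 [-1.00000e+00  2.00000e-03 -1.00000e-03  7.33330e+01]
 [ 0.00000e+00  0.00000e+00  0.00000e+00  1.00000e+00]]
408 266
```

View pics/wrist6.png

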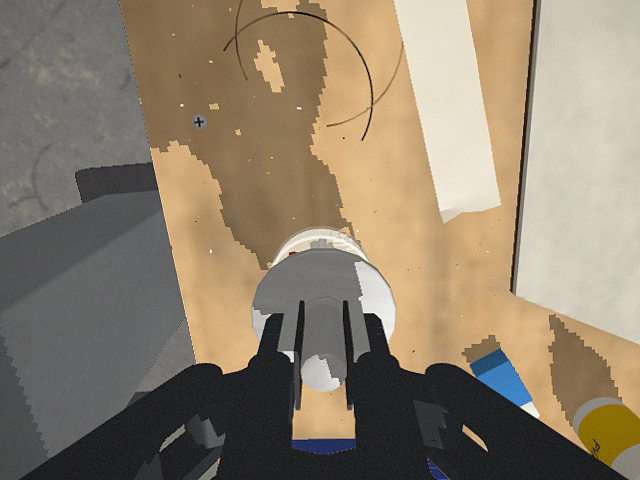

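View pics/s6.png

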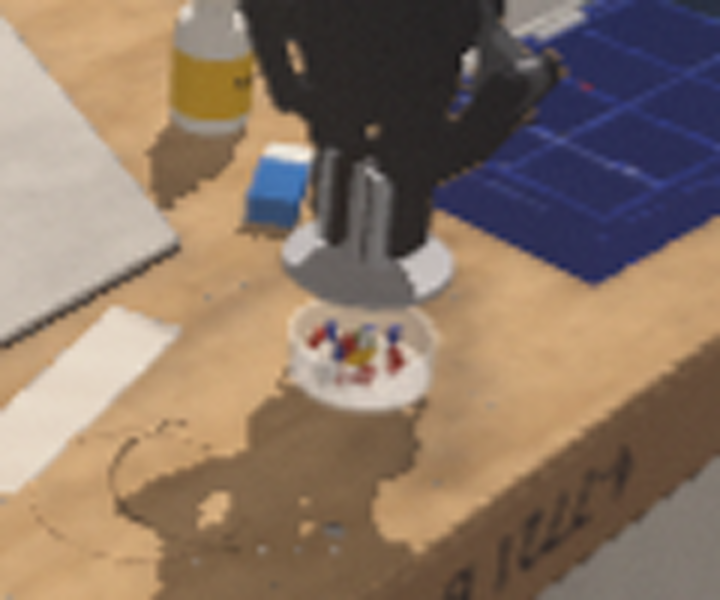

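```bash
python3 -m crank '[{"gripper":-1,"offset":[0.3,-0.02,-0.01],"dr":[0,0,0]},{"gripper":-1,"offset":[0.6,-0.02,-0.01],"dr":[0,0,0]},{"gripper":-1,"offset":[0.84,-0.02,-0.01],"dr":[0,0,0]},{"gripper":-1,"offset":[0.84,-0.02,-0.01],"dr":[0,0,0]},{"gripper":-1,"offset":[0.84,-0.02,-0.01],"dr":[0,0,0]}]'
python3 - <<'E'
from h import *
s=manip.read_state();T=toolpose(s);print(s['ft_force'],s['moment'],T[:3,3])
cv2.imwrite('pics/wrist7.png',capture('wrist'))
a=capture('scene');u,v=408,266
cv2.imwrite('pics/s7.png',cv2.resize(a[v-50:v+50,u-60:u+60],None,fx=6,fy=6,interpolation=cv2.INTER_CUBIC))
E
```

```text
clock: 6.85
tool_pos: [421.2, 190.7, 47.2]
ee_rot: [154.4, 90.0, 59.5]
ft_force: [0.9, -0.0, -0.9]
grip_width: 14.7
[ 0.93652931 -0.04901978 -0.90079265] [-0.04286465 -0.00552126 -0.01061298] [421.24877048 190.69008943  47.16746496]
```

View pics/s7.png

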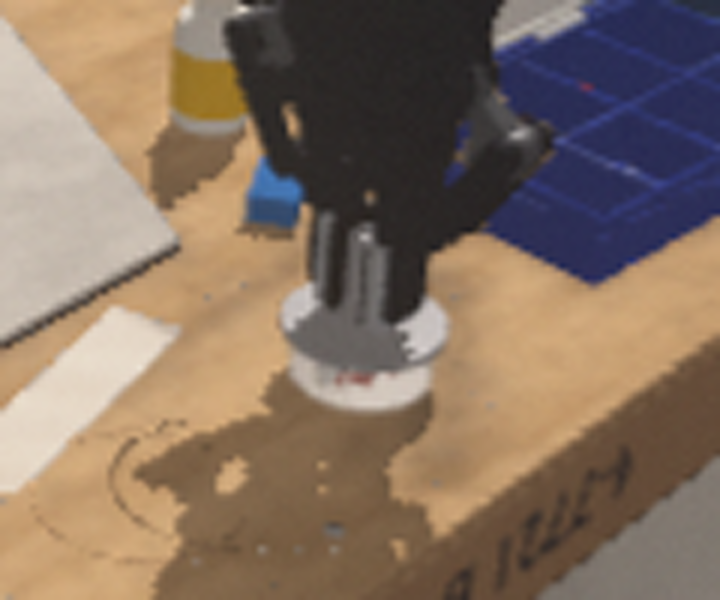

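View pics/wrist7.png

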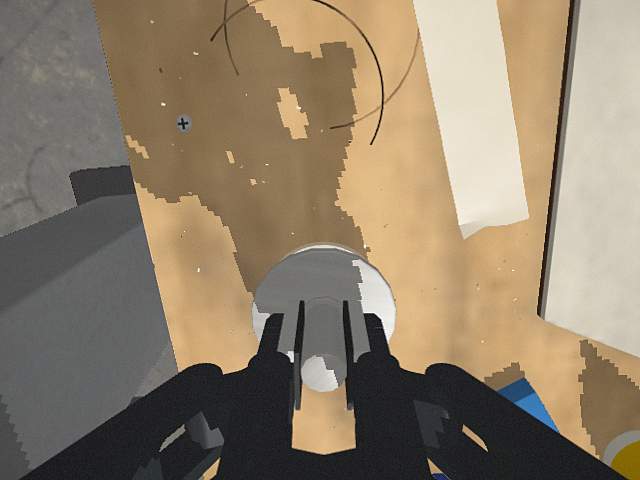

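```bash
python3 -m crank '[{"gripper":-1,"offset":[0.04,0.01,-0.01],"dr":[0,0,0]},{"gripper":-1,"offset":[0.08,0.01,-0.01],"dr":[0,0,0]},{"gripper":-1,"offset":[0.1,0.01,-0.01],"dr":[0,0,0]},{"gripper":-1,"offset":[0.1,0.01,-0.01],"dr":[0,0,0]}]'
```

```text
clock: 7.45
tool_pos: [421.7, 191.0, 45.0]
ee_rot: [121.6, 90.0, 26.8]
ft_force: [-0.5, -0.2, 6.8]
grip_width: 14.9
```

```bash
python3 -m crank '[{"gripper":-0.4,"offset":[0,0,0],"dr":[0,0,0]},{"gripper":-0.1,"offset":[0,0,0],"dr":[0,0,0]},{"gripper":0,"offset":[0,0,0],"dr":[0,0,0]},{"gripper":0,"offset":[0,0,0],"dr":[0,0,0]},{"gripper":0,"offset":[-0.5,0,0],"dr":[0,0,0]},{"gripper":0,"offset":[-1.5,0,0],"dr":[0,0,0]},{"gripper":0,"offset":[-3,0,-0.5],"dr":[0,0,0]},{"gripper":0,"offset":[-4.5,0,-2],"dr":[0,0,0]},{"gripper":0,"offset":[-4.5,0,-2],"dr":[0,0,0]},{"gripper":0,"offset":[-4.5,0,-2],"dr":[0,0,0]}]'
python3 - <<'E'
from h import *
s=manip.read_state();T=toolpose(s);print(s['joint_pos'].round(1),T.round(3))
np.save('T8.npy',T)
cv2.imwrite('pics/wrist8.png',capture('wrist'))
a=capture('scene');u,v=408,266
cv2.imwrite('pics/s8.png',cv2.resize(a[v-50:v+50,u-60:u+60],None,fx=6,fy=6,interpolation=cv2.INTER_CUBIC))
cm=camera_model('wrist');P=T@np.array(cm['tool_from_camera'])
for p in([421.7,191,22],[421.7,191,58],[421.7,191,18],[580,327.5,104]):print(p,proj(cm,p,P))
E
```

```text
clock: 8.7
tool_pos: [425.8, 250.3, 178.5]
ee_rot: [-48.3, 89.9, -143.1]
ft_force: [-0.7, 0.5, -0.5]
grip_width: 42.5
[ 29.1  14.6 106.2  -0.   59.3  34. ] [[-1.00000e-03  9.96000e-01 -8.40000e-02  4.25791e+02]
 [-1.00000e-03 -8.40000e-02 -9.96000e-01  2.50265e+02]
 [-1.00000e+00 -1.00000e-03  1.00000e-03  1.78531e+02]
 [ 0.00000e+00  0.00000e+00  0.00000e+00  1.00000e+00]]
[421.7, 191, 22] (np.float64(324.3174896334854), np.float64(300.3071885855769))
[421.7, 191, 58] (np.float64(324.4372796625088), np.float64(324.3394645259511))
[421.7, 191, 18] (np.float64(324.3057838502451), np.float64(297.9594793044025))
[580, 327.5, 104] (np.float64(642.0465298677893), np.float64(88.34163286240354))
```

View pics/s8.png

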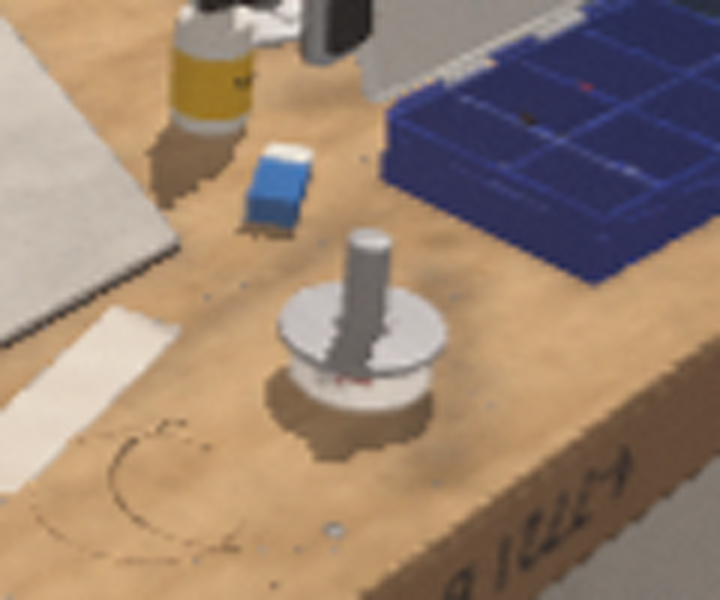

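View pics/wrist8.png

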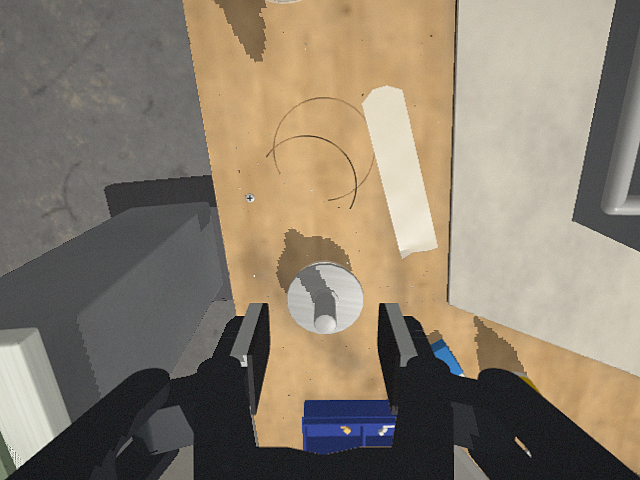

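```bash
cat >> h.py <<'E'
b=np.radians(-4.86);BX=np.array([np.cos(b),np.sin(b),0]);BY=np.array([-np.sin(b),np.cos(b),0]);Z=np.array([0,0,1.])
def Rtilt(a): # a deg below horizontal
    a=np.radians(a);x=np.cos(a)*BX-np.sin(a)*Z;y=np.sin(a)*BX+np.cos(a)*Z;return np.c_[x,y,np.cross(x,y)]
E
python3 - <<'E'
from h import *
Rt=Rtilt(40);bar=np.array([580,327.5,104])
delta(bar-110*Rt[:,0],Rt)
E
```

```text
offset [ 0.089  2.101 -3.026] dr [3.000e-04 2.300e-03 8.755e-01]
```

```bash
python3 -m crank '[{"gripper":-0.2,"offset":[0,1,-1.5],"dr":[0,0,0.18]},{"gripper":-0.2,"offset":[0,2.1,-3.03],"dr":[0,0,0.36]},{"gripper":-0.2,"offset":[0.09,2.1,-3.03],"dr":[0,0,0.54]},{"gripper":-0.2,"offset":[0.09,2.1,-3.03],"dr":[0,0,0.72]},{"gripper":-0.2,"offset":[0.09,2.1,-3.03],"dr":[0,0,0.875]},{"gripper":-0.2,"offset":[0.09,2.1,-3.03],"dr":[0,0,0.875]},{"gripper":-0.2,"offset":[0.09,2.1,-3.03],"dr":[0,0,0.875]},{"gripper":-0.2,"offset":[0.09,2.1,-3.03],"dr":[0,0,0.875]},{"gripper":-0.2,"offset":[0.09,2.1,-3.03],"dr":[0,0,0.875]}]'
python3 - <<'E'
from h import *
s=manip.read_state();T=toolpose(s);print(s['joint_pos'].round(1),s['qd'].round(2),T.round(3))
np.save('T9.npy',T)
cv2.imwrite('pics/wrist9.png',capture('wrist'))
cv2.imwrite('pics/scene9.png',capture('scene'))
cm=camera_model('wrist');P=T@np.array(cm['tool_from_camera'])
for k in(-55,0,55):print(k,proj(cm,np.array([580,327.5,104])+k*BY,P))
E
```

```text
clock: 9.93
tool_pos: [497.0, 340.0, 185.6]
ee_rot: [89.5, 40.7, -5.6]
ft_force: [0.2, -0.8, 0.2]
grip_width: 34.2
[ 51.7  18.3 118.6 -77.   40.9 118. ] [ 0.13 -0.14  0.17  0.29 -0.03  0.47] [[ 7.55000e-01  6.50000e-01 -9.20000e-02  4.96968e+02]
 [-7.40000e-02 -5.50000e-02 -9.96000e-01  3.40028e+02]
 [-6.52000e-01  7.58000e-01  6.00000e-03  1.85588e+02]
 [ 0.00000e+00  0.00000e+00  0.00000e+00  1.00000e+00]]
-55 (np.float64(313.1321402942639), np.float64(326.4375716346288))
0 (np.float64(312.2912782827892), np.float64(249.91062348600744))
55 (np.float64(311.33541927495736), np.float64(161.85711023399597))
```

View pics/wrist9.png

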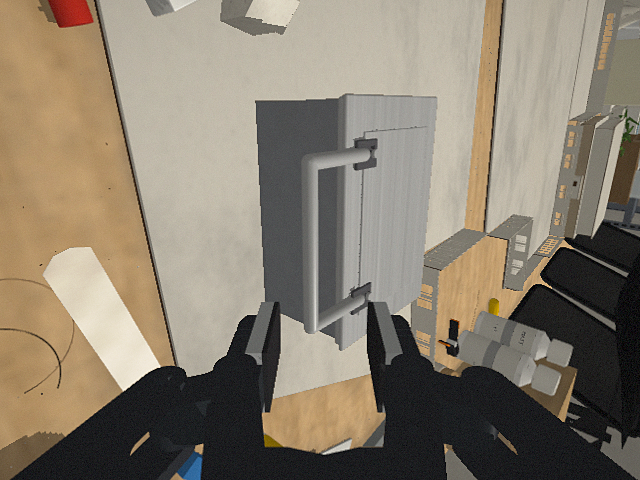

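View pics/scene9.png

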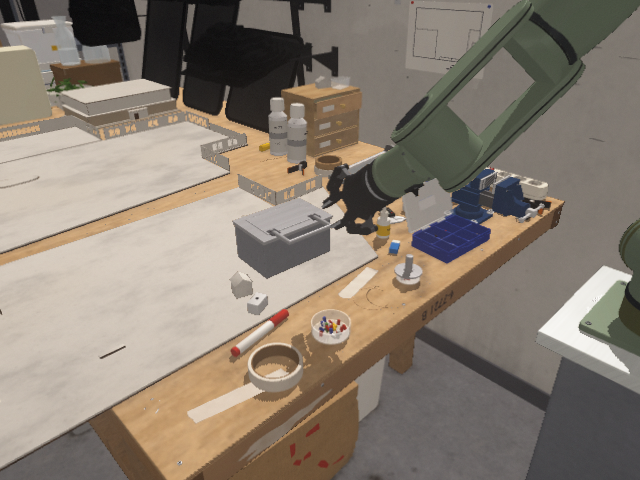

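```bash
cat > ik.py <<'E'
from h import *
from scipy.optimize import least_squares
Q=[[65.488,18.353,89.707,0,72.043,-1.146],[33.8,21.5,95.3,0,63.2,38.6],[29.1,14.6,106.2,0,59.3,34.0],[51.7,18.3,118.6,-77,40.9,118.0]]
T0=np.eye(4);T0[:3,:3]=R.from_euler('xyz',[-91.52372977,89.89665276,-114.89004501],degrees=True).as_matrix();T0[:3,3]=[227.86,527.44,249.46]
Ts=[T0]+[np.load(f'T{k}.npy') for k in(1,8,9)]
def fk(q,p,s4=1,s6=1):
    r0,h0,a2,c,a4,L,lat=p
    q=np.asarray(q,float)
    e=lambda ax,a:R.from_euler(ax,a,degrees=True)
    B=e('z',q[0]);A=B*e('y',q[1]);F=A*e('y',q[2])
    W=F*e('z',s4*q[3])*e('y',q[4])*e('z',s6*q[5])
    t=B.apply([r0,lat,h0])+A.apply([0,0,a2])+F.apply([c,0,a4])+W.apply([0,0,L])
    M=W.as_matrix();x=M[:,2];y=-M[:,0];return t,np.c_[x,y,np.cross(x,y)]
def fitp(s4,s6):
    def res(p): 
        o=[]
        for q,T in zip(Q,Ts):
            t,M=fk(q,p,s4,s6);o+=list(t-T[:3,3])
        return np.r_[np.array(o),0.003*(p-p0)]
    p0=np.array([0,400,450,0,450,270,0.])
    r=least_squares(res,p0);return r
E
python3 - <<'E'
from ik import *
for s4 in(1,-1):
  for s6 in (1,-1):
    r=fitp(s4,s6);print(s4,s6,r.cost,r.x.round(1),[round(np.degrees(np.arccos(np.clip((np.trace(fk(q,r.x,s4,s6)[1].T@T[:3,:3])-1)/2,-1,1))),1) for q,T in zip(Q,Ts)])
print(manip.read_state()['joint_pos'])
E
```

```text
1 1 0.48446299679503313 [4.000e-01 1.382e+02 5.937e+02 2.540e+01 4.160e+02 2.991e+02 1.150e+01] [np.float64(0.0), np.float64(0.0), np.float64(0.1), np.float64(0.1)]
1 -1 0.4844629967945756 [4.000e-01 1.382e+02 5.937e+02 2.540e+01 4.160e+02 2.991e+02 1.150e+01] [np.float64(2.3), np.float64(77.2), np.float64(67.9), np.float64(124.0)]
-1 1 6534.744445982652 [ 4.084e+02 -9.671e+02  8.015e+02 -1.312e+02 -1.722e+02 -2.275e+02
  1.000e-01] [np.float64(0.0), np.float64(0.0), np.float64(0.1), np.float64(154.0)]
-1 -1 6534.74444598223 [ 4.084e+02 -9.671e+02  8.015e+02 -1.312e+02 -1.722e+02 -2.275e+02
  1.000e-01] [np.float64(2.3), np.float64(77.2), np.float64(67.9), np.float64(114.0)]
[ 51.73840915  18.26029473 118.61152233 -77.02217026  40.90875023
 118.0765667 ]
```

```bash
cat >> ik.py <<'E'
p=fitp(1,1).x
lo=np.array([-177.97,-48.28,12.27,-77.06,2.81,-146.56]);hi=np.array([177.97,115.42,149.76,257.06,150.46,146.56])
def ik(t,M,q0):
    def res(q):
        a,b=fk(q,p);return np.r_[(a-t)/10,R.from_matrix(M.T@b).as_rotvec()*20]
    r=least_squares(res,np.array(q0,float));return r.x,r.cost
BAR=np.array([579.7,327.2,103.7]);H=BAR+162*BX-6*Z
def barpos(th):
    th=np.radians(th);return H+BX*(-162*np.cos(th)+6*np.sin(th))+Z*(162*np.sin(th)+6*np.cos(th))
E
python3 - <<'E'
from ik import *
np.set_printoptions(suppress=True)
for a in(40,45,50,55,60,65):
    M=Rtilt(a);q=Q[3];o=[]
    for st in(90,0):
        q,c=ik(BAR-st*M[:,0],M,q);o.append((q.round(0).tolist(),round(c,3)))
    print(a,'pre',o[0],'grasp',o[1])
    for th in(25,50):
        M=Rtilt(a+th);q,c=ik(barpos(th),M,q);print('   ',th,q.round(0).tolist(),round(c,3))
E
```

```text
40 pre ([50.0, 21.0, 120.0, -85.0, 39.0, 125.0], np.float64(0.0)) grasp ([43.0, 29.0, 118.0, -98.0, 35.0, 135.0], np.float64(0.0))
    25 [34.0, 24.0, 98.0, -24.0, 41.0, 55.0] 0.0
    50 [26.0, 32.0, 70.0, -0.0, 77.0, 31.0] 0.0
45 pre ([48.0, 19.0, 117.0, -73.0, 36.0, 112.0], np.float64(0.0)) grasp ([42.0, 28.0, 116.0, -86.0, 31.0, 122.0], np.float64(0.0))
    25 [33.0, 25.0, 95.0, -17.0, 46.0, 48.0] 0.0
    50 [25.0, 35.0, 66.0, 2.0, 83.0, 29.0] 0.0
50 pre ([45.0, 19.0, 114.0, -60.0, 35.0, 97.0], np.float64(0.0)) grasp ([40.0, 27.0, 113.0, -72.0, 29.0, 107.0], np.float64(0.0))
    25 [31.0, 26.0, 91.0, -11.0, 51.0, 43.0] 0.0
    50 [24.0, 37.0, 63.0, 5.0, 89.0, 28.0] 0.0
55 pre ([43.0, 18.0, 110.0, -47.0, 36.0, 83.0], np.float64(0.0)) grasp ([39.0, 27.0, 110.0, -57.0, 28.0, 91.0], np.float64(0.0))
    25 [30.0, 27.0, 88.0, -7.0, 57.0, 38.0] 0.0
    50 [23.0, 39.0, 59.0, 7.0, 95.0, 28.0] 0.0
60 pre ([40.0, 19.0, 106.0, -35.0, 38.0, 70.0], np.float64(0.0)) grasp ([37.0, 27.0, 107.0, -42.0, 30.0, 76.0], np.float64(0.0))
    25 [29.0, 29.0, 85.0, -3.0, 62.0, 35.0] 0.0
    50 [22.0, 42.0, 55.0, 9.0, 101.0, 27.0] 0.0
65 pre ([38.0, 19.0, 102.0, -25.0, 42.0, 60.0], np.float64(0.0)) grasp ([36.0, 27.0, 104.0, -30.0, 33.0, 64.0], np.float64(0.0))
    25 [28.0, 31.0, 81.0, -0.0, 68.0, 32.0] 0.0
    50 [21.0, 45.0, 51.0, 11.0, 107.0, 27.0] 0.0
```

Run:
```python
from ik import *
M=Rtilt(57);delta(BAR-90*M[:,0],M)
```

```text
offset [1.017 0.593 0.182] dr [-0.002   0.0094 -0.2844]
```

```bash
python3 -m crank '[{"gripper":-0.4,"offset":[0,0.6,0.18],"dr":[0,0.005,-0.14]},{"gripper":-0.4,"offset":[0.3,0.6,0.18],"dr":[0,0.01,-0.284]},{"gripper":-0.4,"offset":[0.3,0.6,0.18],"dr":[0,0.01,-0.284]},{"gripper":-0.4,"offset":[0.3,0.6,0.18],"dr":[0,0.01,-0.284]},{"gripper":-0.4,"offset":[0.3,0.6,0.18],"dr":[0,0.01,-0.284]}]'
python3 - <<'E'
from ik import *
M=Rtilt(57);delta(BAR-90*M[:,0],M);print(manip.read_state()['joint_pos'].round(1))
E
```

```text
clock: 10.65
tool_pos: [513.6, 332.7, 192.4]
ee_rot: [90.0, 57.0, -4.9]
ft_force: [-0.0, 0.3, 0.5]
grip_width: 25.3
offset [ 0.682  0.244 -0.005] dr [-0.0009  0.0005  0.    ]
[ 43.3  16.6 109.1 -40.9  38.3  77.4]
```

```bash
python3 -m crank '[{"gripper":-0.4,"offset":[0.6,0.244,0],"dr":[0,0,0]},{"gripper":-0.4,"offset":[1.5,0.244,0],"dr":[0,0,0]},{"gripper":-0.4,"offset":[2.0,0.244,0],"dr":[0,0,0]},{"gripper":-0.4,"offset":[2.0,0.244,0],"dr":[0,0,0]},{"gripper":-0.4,"offset":[2.0,0.244,0],"dr":[0,0,0]}]'
python3 - <<'E'
from ik import *
s=manip.read_state();T=toolpose(s)
cv2.imwrite('pics/wrist10.png',capture('wrist'))
a=capture('scene');cv2.imwrite('pics/s10.png',cv2.resize(a[150:300,220:420],None,fx=4,fy=4,interpolation=cv2.INTER_CUBIC))
M=Rtilt(57);delta(BAR-7*M[:,0],M)
cm=camera_model('wrist');P=T@np.array(cm['tool_from_camera'])
for k in(-55,0,55):print(k,proj(cm,BAR+k*BY,P))
E
```

```text
clock: 11.28
tool_pos: [552.7, 330.3, 146.8]
ee_rot: [90.2, 57.0, -4.7]
ft_force: [-0.2, -0.4, -0.4]
grip_width: 25.7
offset [ 1.48  -0.033  0.035] dr [-0.0015 -0.002  -0.0008]
-55 (np.float64(322.6230006778433), np.float64(387.19797271658615))
0 (np.float64(322.2733695300318), np.float64(290.11661571278205))
55 (np.float64(321.85564223654603), np.float64(173.54911105518067))
```

View pics/wrist10.png

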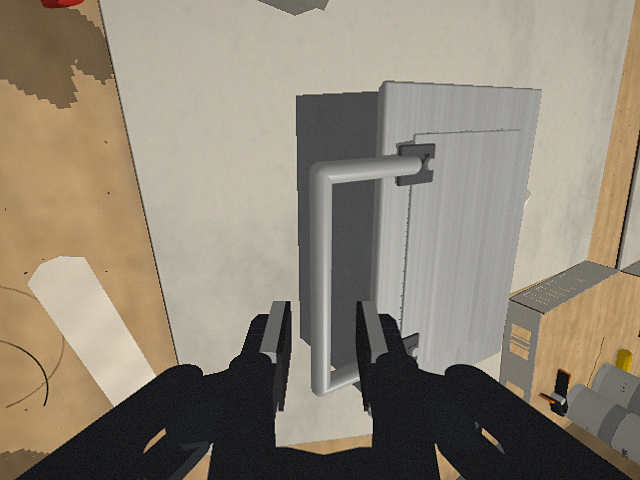

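View pics/s10.png

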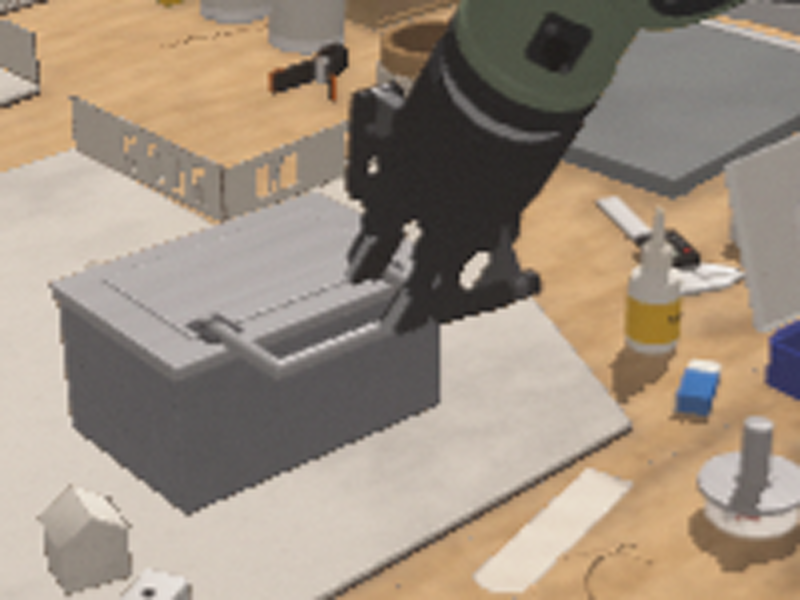

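```bash
python3 -m crank '[{"gripper":-0.4,"offset":[0.5,-0.03,0.03],"dr":[0,0,0]},{"gripper":-0.4,"offset":[1.0,-0.03,0.03],"dr":[0,0,0]},{"gripper":-0.4,"offset":[1.48,-0.03,0.03],"dr":[0,0,0]},{"gripper":-0.4,"offset":[1.48,-0.03,0.03],"dr":[0,0,0]},{"gripper":-0.4,"offset":[1.48,-0.03,0.03],"dr":[0,0,0]}]' 50
python3 - <<'E'
from ik import *
s=manip.read_state();T=toolpose(s)
cv2.imwrite('pics/wrist11.png',capture('wrist'))
M=Rtilt(57);delta(BAR-7*M[:,0],M);print(s['ft_force'])
E
```

```text
clock: 12.0
tool_pos: [576.1, 327.2, 108.6]
ee_rot: [90.2, 57.0, -4.8]
ft_force: [0.8, 0.0, -0.1]
grip_width: 25.9
offset [-0.019  0.006 -0.005] dr [-0.0016 -0.0012 -0.0001]
[ 0.7882124   0.02811156 -0.10209183]
```

View pics/wrist11.png

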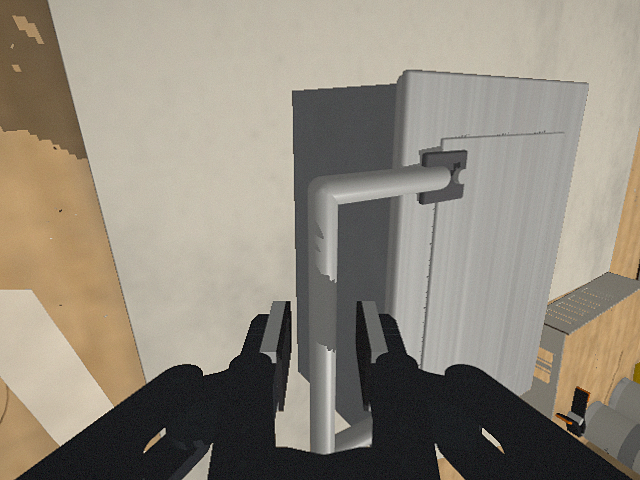

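Bar (column ~323) lies centred between the pads; close.

```bash
python3 -m crank '[{"gripper":-1,"offset":[0,0,0],"dr":[0,0,0]},{"gripper":-1,"offset":[0,0,0],"dr":[0,0,0]},{"gripper":-1,"offset":[0,0,0],"dr":[0,0,0]},{"gripper":-1,"offset":[0,0,0],"dr":[0,0,0]},{"gripper":-1,"offset":[0,0,0],"dr":[0,0,0]}]' 50
python3 - <<'E'
from ik import *
s=manip.read_state();T=toolpose(s);print(s['ft_force'],s['moment'],T[:3,3])
# path rel to current tool pose: rotation about hinge axis
C=T[:3,:3]; g=T[:3,3]+7*C[:,0]  # bar point estimate
for name,h in(('BAR est',H),('from tool',g+162*BX-6*Z)):
  for th in(2,5,10,15,20,25,30,35,40,45,50,52):
    Rr=R.from_rotvec(BY*np.radians(th)) # sign check
    v=Rr.apply(T[:3,3]-h)
    off=C.T@(h+v-T[:3,3])/30; print(name,th,off.round(3),R.from_matrix(C.T@Rr.as_matrix()@C).as_rotvec().round(3))
E
```

```text
clock: 12.68
tool_pos: [575.4, 327.5, 109.0]
ee_rot: [90.2, 57.0, -4.7]
ft_force: [-6.1, 0.1, 2.9]
grip_width: 8.3
[-6.0710665   0.13239341  2.91255763] [0.16944879 0.85386132 0.00750881] [575.41848867 327.47714483 109.01846457]
BAR est 2 [-0.153  0.119 -0.   ] [ 0.    -0.    -0.035]
BAR est 5 [-0.375  0.307 -0.001] [ 0.    -0.    -0.087]
BAR est 10 [-0.721  0.646 -0.002] [ 0.    -0.    -0.175]
BAR est 15 [-1.037  1.014 -0.003] [ 0.    -0.    -0.262]
BAR est 20 [-1.319  1.408 -0.004] [ 0.001 -0.001 -0.349]
BAR est 25 [-1.566  1.825 -0.005] [ 0.001 -0.001 -0.436]
BAR est 30 [-1.776  2.262 -0.006] [ 0.001 -0.001 -0.524]
BAR est 35 [-1.946  2.716 -0.007] [ 0.001 -0.001 -0.611]
BAR est 40 [-2.077  3.183 -0.008] [ 0.001 -0.001 -0.698]
BAR est 45 [-2.166  3.659 -0.009] [ 0.001 -0.001 -0.785]
BAR est 50 [-2.214  4.141 -0.01 ] [ 0.001 -0.001 -0.873]
BAR est 52 [-2.221  4.335 -0.011] [ 0.001 -0.002 -0.908]
from tool 2 [-0.152  0.119 -0.   ] [ 0.    -0.    -0.035]
from tool 5 [-0.373  0.308 -0.001] [ 0.    -0.    -0.087]
from tool 10 [-0.717  0.647 -0.002] [ 0.    -0.    -0.175]
from tool 15 [-1.03   1.015 -0.003] [ 0.    -0.    -0.262]
from tool 20 [-1.311  1.409 -0.004] [ 0.001 -0.001 -0.349]
from tool 25 [-1.555  1.826 -0.005] [ 0.001 -0.001 -0.436]
from tool 30 [-1.763  2.262 -0.006] [ 0.001 -0.001 -0.524]
from tool 35 [-1.932  2.715 -0.007] [ 0.001 -0.001 -0.611]
from tool 40 [-2.06   3.181 -0.008] [ 0.001 -0.001 -0.698]
from tool 45 [-2.148  3.657 -0.009] [ 0.001 -0.001 -0.785]
from tool 50 [-2.194  4.138 -0.01 ] [ 0.001 -0.001 -0.873]
from tool 52 [-2.2    4.331 -0.01 ] [ 0.001 -0.002 -0.908]
```

```bash
python3 -m crank '[{"gripper":-1,"offset":[-0.153,0.119,0],"dr":[0,0,-0.035]},{"gripper":-1,"offset":[-0.375,0.307,0],"dr":[0,0,-0.087]},{"gripper":-1,"offset":[-0.72,0.646,0],"dr":[0,0,-0.175]},{"gripper":-1,"offset":[-1.035,1.014,0],"dr":[0,0,-0.262]},{"gripper":-1,"offset":[-1.035,1.014,0],"dr":[0,0,-0.262]},{"gripper":-1,"offset":[-1.035,1.014,0],"dr":[0,0,-0.262]}]' 50
python3 - <<'E'
from ik import *
s=manip.read_state();T=toolpose(s);print(s['ft_force'],s['moment'],T.round(3),s['joint_pos'].round(1))
g=T[:3,3]+7*T[:3,0];v=g-H;r=np.hypot(v@BX,v[2]);print('r',r,'th',np.degrees(np.arctan2(v[2],-v@BX))-np.degrees(np.arctan2(6,162)))
cv2.imwrite('pics/wrist12.png',capture('wrist'))
E
```

```text
clock: 13.42
tool_pos: [584.0, 326.7, 151.3]
ee_rot: [90.4, 72.1, -4.6]
ft_force: [-3.5, 3.2, -1.0]
grip_width: 8.0
[-3.53451684  3.2395675  -0.98081275] [0.42658075 0.65553779 0.05057939] [[ 3.07000e-01  9.48000e-01 -8.60000e-02  5.84015e+02]
 [-2.40000e-02 -8.30000e-02 -9.96000e-01  3.26689e+02]
 [-9.51000e-01  3.08000e-01 -2.00000e-03  1.51265e+02]
 [ 0.00000e+00  0.00000e+00  0.00000e+00  1.00000e+00]] [ 33.1  25.3  96.3 -15.4  45.2  47.6]
r 162.4230342449341 th 14.66383764832749
```

View pics/wrist12.png

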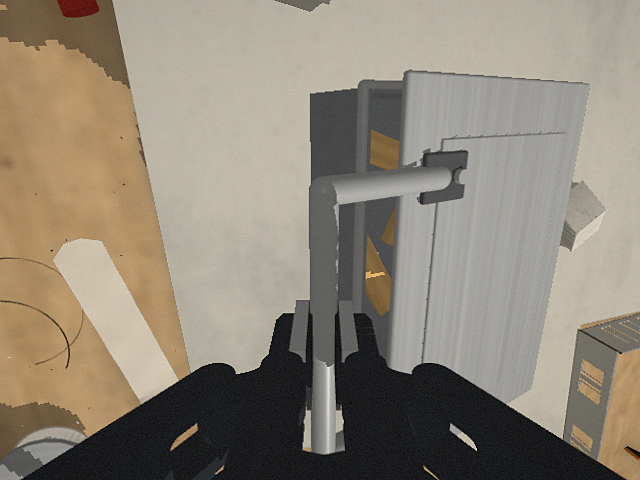

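```bash
cat > rem.py <<'E'
from ik import *
s=manip.read_state();T=toolpose(s);C=T[:3,:3];g=T[:3,3]+7*C[:,0];v=g-H
th0=np.degrees(np.arctan2(v[2],-v@BX))-np.degrees(np.arctan2(6,162));tilt=np.degrees(np.arcsin(np.clip(-C[2,0],-1,1)));tilt=tilt if C[:,0]@BX>0 else 180-tilt
print('th',th0,'tilt-57',tilt-57,'r',np.hypot(v@BX,v[2]),'lat',v@BY,s['ft_force'].round(1),s['moment'].round(2))
for th in(20,25,30,35,40,45,50):
    if th<th0-3: continue
    M=Rtilt(57+th);tp=barpos(th)-7*M[:,0]+(v@BY)*BY
    print(th,(C.T@(tp-T[:3,3])/30).round(3),R.from_matrix(C.T@M).as_rotvec().round(3))
E
python3 rem.py
```

```text
th 14.61658005469619 tilt-57 15.076681028815045 r 162.42804947957993 lat -0.14690601930277664 [-3.   1.8 -1.2] [0.43 0.66 0.05]
20 [-0.397  0.337 -0.001] [-0.001 -0.002 -0.086]
25 [-0.741  0.676 -0.002] [-0.001 -0.002 -0.173]
30 [-1.055  1.043 -0.003] [-0.001 -0.002 -0.26 ]
35 [-1.336  1.437 -0.004] [-0.001 -0.002 -0.348]
40 [-1.581  1.853 -0.005] [-0.001 -0.002 -0.435]
45 [-1.789  2.29  -0.006] [-0.001 -0.002 -0.522]
50 [-1.958  2.743 -0.007] [-0.001 -0.002 -0.61 ]
```

```bash
python3 -m crank '[{"gripper":-1,"offset":[-0.397,0.337,0],"dr":[0,0,-0.086]},{"gripper":-1,"offset":[-0.741,0.676,0],"dr":[0,0,-0.173]},{"gripper":-1,"offset":[-1.055,1.043,0],"dr":[0,0,-0.26]},{"gripper":-1,"offset":[-1.336,1.437,0],"dr":[0,0,-0.348]},{"gripper":-1,"offset":[-1.581,1.853,0],"dr":[0,0,-0.435]},{"gripper":-1,"offset":[-1.581,1.853,0],"dr":[0,0,-0.435]},{"gripper":-1,"offset":[-1.581,1.853,0],"dr":[0,0,-0.435]}]' 50
python3 rem.py
```

```text
clock: 14.35
tool_pos: [621.8, 323.2, 213.3]
ee_rot: [-90.5, 82.9, 174.6]
ft_force: [-3.6, 2.1, 0.1]
grip_width: 8.0
th 39.91455402581229 tilt-57 40.08994564886159 r 162.30824400776822 lat -0.4382018012713963 [-3.6  2.1  0.1] [ 0.32  0.72 -0.01]
40 [-0.003  0.01  -0.   ] [-0.001 -0.001  0.002]
45 [-0.376  0.317 -0.001] [-0.001 -0.001 -0.086]
50 [-0.721  0.656 -0.002] [-0.001 -0.001 -0.173]
```

```bash
python3 -m crank '[{"gripper":-1,"offset":[-0.376,0.317,0],"dr":[0,0,-0.086]},{"gripper":-1,"offset":[-0.721,0.656,0],"dr":[0,0,-0.173]},{"gripper":-1,"offset":[-0.721,0.656,0],"dr":[0,0,-0.173]},{"gripper":-1,"offset":[-0.721,0.656,0],"dr":[0,0,-0.173]},{"gripper":-1,"offset":[-0.721,0.656,0],"dr":[0,0,-0.173]},{"gripper":-1,"offset":[-0.721,0.656,0],"dr":[0,0,-0.173]}]' 50
python3 rem.py
python3 - <<'E'
from ik import *
T=toolpose(manip.read_state());np.save('T13.npy',T)
cv2.imwrite('pics/wrist13.png',capture('wrist'));a=capture('scene');cv2.imwrite('pics/scene13.png',a);cv2.imwrite('pics/top13.png',capture('top'))
cv2.imwrite('pics/s13.png',cv2.resize(a[140:320,220:460],None,fx=3.3,fy=3.3,interpolation=cv2.INTER_CUBIC))
E
```

```text
clock: 15.1
tool_pos: [644.2, 321.2, 232.7]
ee_rot: [-90.2, 73.1, 174.9]
ft_force: [-3.6, 1.5, -0.3]
grip_width: 7.8
th 50.15206185679203 tilt-57 49.895787108576144 r 162.17222488188557 lat -0.48987669789767496 [-3.6  1.5 -0.3] [ 0.28  0.77 -0.04]
50 [ 0.013 -0.006 -0.   ] [ 0.    -0.001 -0.002]
```

View pics/s13.png

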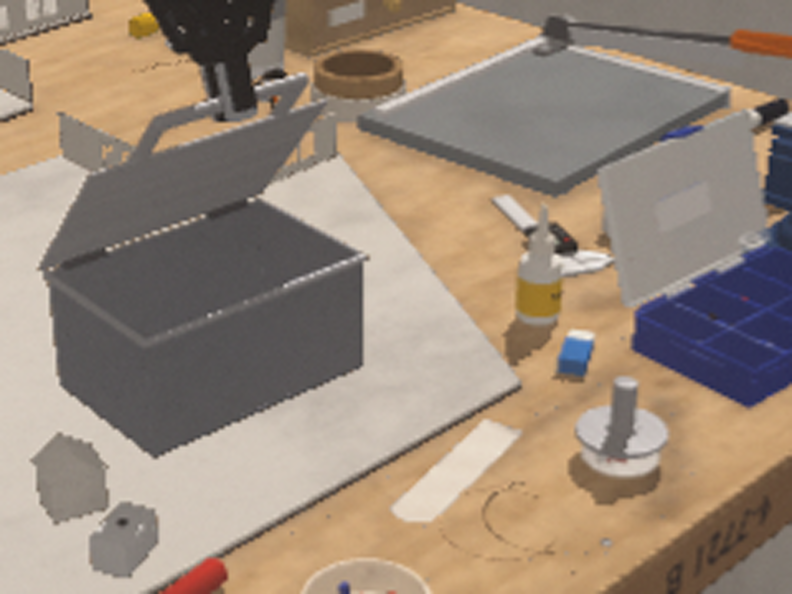

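View pics/top13.png

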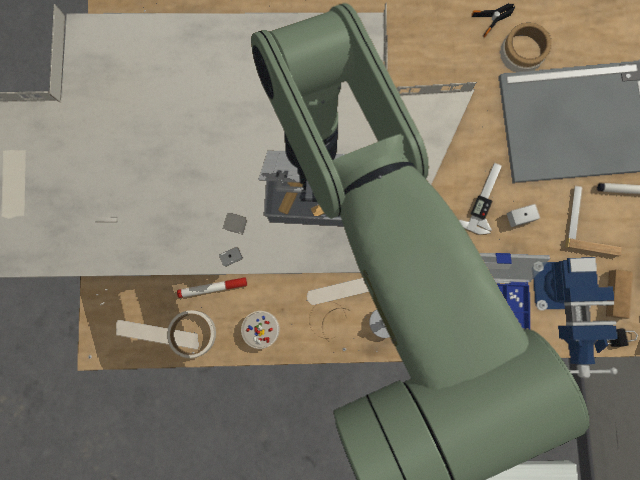

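View pics/wrist13.png

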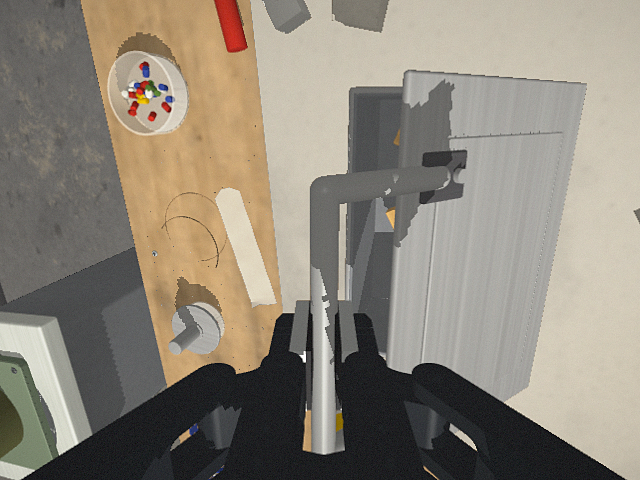

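```bash
python3 -m crank '[{"gripper":-1,"offset":[0,0,0],"dr":[0,0,0]},{"gripper":-1,"offset":[0,0,0],"dr":[0,0,0]},{"gripper":-1,"offset":[0,0,0],"dr":[0,0,0]},{"gripper":-1,"offset":[0,0,0],"dr":[0,0,0]}]' 50
python3 rem.py; python3 -c "
from rig import manip
print(manip.read_state()['qd'].round(2));print(manip.sign_off())"
```

```text
clock: 15.75
tool_pos: [644.5, 321.2, 232.9]
ee_rot: [-90.3, 73.1, 174.8]
ft_force: [-4.6, 1.2, 1.8]
grip_width: 8.1
th 50.30115572837708 tilt-57 49.8688859171597 r 162.19577118318088 lat -0.48616532229080234 [-4.6  1.2  1.8] [ 0.31  0.9  -0.04]
50 [ 0.025 -0.014 -0.   ] [-0.    -0.002 -0.002]
[ 0.03  0.03 -0.02 -0.08 -0.02 -0.06]
the job is handed in; nothing more can be done
None
```

The cover is on the small pin tub and released. The bin lid is open at about 50 degrees, with its bar held still in the gripper. The job is handed in at 15.8 s on the clock.

- **Cover:** I set it down before touching the bin. It met the rim with the grasp point at z = 45 mm, as expected when seated. The pictures after release show it level and centred, and it is still on the tub in the last scene and wrist views.
- **Lid:** The last check gave 50.3° from the bar's position and 49.9° from how far the tool had turned. Joint speeds were near zero and the wrist force was about 5 N.
- **Bystanders:** In the last pictures the ones in view look unmoved. I did not measure their positions again.
- **Disagreement:** The top camera put things about 3.5 mm off in y from the wrist and scene cameras. I went by the wrist camera, and the contact height and the grip agreed with it.
- **Mended on the way:** The first approach to the bar stopped at a joint 4 limit, so I used a steeper approach.

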